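# Set up the folding hanger stand and hang up the ear defenders

### The job

Set up the folding stand on the lab bench: swing its hanger arm and both of its front feet fully out until each one clicks home against its stop. Then take the ear defenders and lay them gently over the arm, without dropping them, one cup on each side of the bar and clear of the bench, and let go. Leave the other things on the bench where they are.

Things in the scene. Friction and masses are not known exactly. Their poses are not given: they have to be found in the camera images.
- stand: Folding bench stand, steel base plate 130 x 150 x 7 mm fixed to the bench with a 24 mm aluminium post, 190 mm high in all; a small catch bracket reaches 55 mm behind it at arm height. Origin on the bench at the post's axis. Its front is its -x axis: the opened arm points along -x, with a foot to either side of it; y is its left, z up. Its front roughly faces the robot; yaw varies.
- foot_left (a joint): Left (+y of the stand) front foot, pushed from its rear. Value in rad: 0 = folded (bar 120 deg from the stand's front, out and back on the left), growing as it swings forward; end stop 1.22 (50 deg to the left of the front). A spring catch resists from about 0.8 to 1.05 (4 N at 110 mm), then snaps it to the stop and holds it; seated is above 1.16. Else light friction (0.6 N).
- foot_left_hinge (a point): Point on the left foot's upright hinge axis, 8 mm above the bench, 10 mm in front of (-x) and 55 mm left of the stand's origin. Its frame turns with the foot: -x points along the bar to its free end.
- foot_left_tip (a point): Centre of the left foot's round black rubber pad (radius 14 mm, from the bench to z 27 mm), 140 mm from the hinge, 18 mm above the bench. The foot's bar is aluminium, 22 mm wide, z 9 to 27 mm, clear all round.
- foot_right (a joint): Right (-y of the stand) front foot, pushed from its rear. Value in rad: 0 = folded (bar 120 deg from the stand's front, out and back on the right), growing as it swings forward; end stop 1.22 (50 deg to the right of the front). A spring catch resists from about 0.8 to 1.05 (4 N at 110 mm), then snaps it to the stop and holds it; seated is above 1.16. Else light friction (0.6 N).
- foot_right_hinge (a point): Point on the right foot's upright hinge axis, 8 mm above the bench, 10 mm in front of (-x) and 55 mm right of the stand's origin. Its frame turns with the foot: -x points along the bar to its free end.
- foot_right_tip (a point): Centre of the right foot's round black rubber pad (radius 14 mm, from the bench to z 27 mm), 140 mm from the hinge, 18 mm above the bench. The foot's bar is aluminium, 22 mm wide, z 9 to 27 mm, clear all round.
- hanger (a joint): Hanger arm, turns about the post. Value in rad: 0 = folded to the stand's left, 95 deg from its front (above the left foot, in the way of a gripper reaching down to it), growing as it swings forward; end stop 1.658 (along the front, -x). A spring catch resists from about 1.25 to 1.49 (4 N at 110 mm), then snaps it to the stop and holds it; seated above 1.60. Pushed from its rear.
- hanger_mid (a point): Point on top of the hanger bar, 95 mm from the post's axis, 180 mm above the bench. Its frame turns with the arm: x along the bar to the post (-x to the free end), y across, z up. The bar is level, round, aluminium, 16 mm thick, axis at z 172 mm, 170 mm long from the post's axis, with a black ball (radius 12 mm) on its free end; hinge collar radius 18 mm.
- muff: Ear defenders, 0.22 kg, standing on their two grey cups, arch on top; left or right of the stand, yaw within 0.6 rad. 143 mm wide (y), 58 mm deep (x), 141 mm high; origin centre of the underside. Cups 76 mm high, gap between them 72 mm. On the arch (22 mm wide black band) sits a firm pad, 30 mm along x, 56 mm along y, z 119 to 141 mm: pinch it across x from above.
- muff_pad (a point): Centre of the flat underside of the arch's pad, 119 mm above the cups' underside; this face rests on the bar. Axes as muff. When hung, the body's x lies along the bar (either way), one cup on each side, cups ending about 60 mm above the bench.
- tip_box: Bystander: pipette tip box, grey with a clear lid, 85 x 122 x 80 mm; stands on the side where the ear defenders are not. Origin centre of the underside.
- tip_box2: Bystander: a second such tip box, at the right rear. Origin centre of the underside.
- reagent: Bystander: jar, 64 mm across, 120 mm high, behind the stand. Origin centre of the underside.
- plate: Bystander: flat well plate, 85 x 127 x 14 mm, near the robot. Origin centre of the underside.
- trough: Bystander: open white reagent trough, 80 x 130 x 35 mm, near the robot on the right. Origin centre of the underside.
- beaker: Bystander: glass beaker, 72 mm across, 90 mm high, left rear. Origin centre of the underside.
Things that resemble listed ones, but are neither listed nor needed, are in the scene too. What is shaped like the muff but red is not meant.

How it is judged (in metres and radians):
On the way, in this order (a step that is already met when the one before it is completed fails the run):
1. both front feet and the hanger arm are swung out and seated in their end catches, in any order (value of joint each of foot_left, foot_right above 1.16 rad and value of joint hanger above 1.6 rad), for 0.2 s.
2. after that, the ear defenders hang over the arm, let go (contact force between muff and stand above 0.5 N and y of muff_pad in the frame of hanger_mid between -0.03 and 0.03 m and x of muff_pad in the frame of hanger_mid between -0.08 and 0.07 m and z of muff_pad in the frame of hanger_mid between -0.006 and 0.012 m and angle between muff's own z axis and vertical below 0.35 rad and contact force between muff and the fingers below 0.1 N and linear speed of muff below 0.06 m/s), for 0.2 s.
At the end, for the whole second after the job is handed in: Feet above 1.16 rad, arm above 1.60 rad; the ear defenders hang still on the arm, untouched, upright within 0.35 rad, pad underside on the bar's top (-6 to +12 mm), within 30 mm across and -80 to +70 mm along the bar (x) of hanger_mid; bystanders within 30 mm of their starts (all of step 1 and all of step 2 and distance of each of tip_box, tip_box2, reagent, plate, trough, beaker from where it was at the start of the episode below 0.03 m).
It fails at once if a bystander is pushed away by more than 30 mm (distance of any of tip_box, tip_box2, reagent, plate, trough, beaker from where it was at the start of the episode above 0.03 m).
It fails at once if the ear defenders are dropped (moving over 0.6 m/s, a fall of about 20 mm, with no finger touching them) (linear speed of muff above 0.6 m/s and contact force between muff and the fingers below 0.1 N).
It also fails if it takes over 64 s, if anything falls off the work surface, if the arm or the gripper's body presses on something with over 40 N, if the wrist force passes 120 N, or if a joint passes its speed limit or range.

### The arm

A 6-joint arm with a two-finger parallel gripper is mounted at the origin on the work surface. World frame = base frame: x ahead of the robot, y to its left, z up, the work surface at z = 0. Lengths are in mm, angles in rad, forces in N, time in s.
With the tool pointing down it reaches from about 350 to 775 mm from the base axis. Payload 5.5 kg.
Tool frame: the origin (TCP) lies midway between the tips of the shut fingers; the grasp point (between the pads) lies 19 mm behind it; z points along the fingers, y is the line along which they close (so a half turn about z gives the same grasp; the last joint's range is limited). The gripper opens to 85 mm and grips with 20 to 120 N. Pads are 22 mm wide; open, the fingers measure 114 mm over their backs; the gripper's body (76 mm by 85 mm) begins 54 mm behind the grasp point. The pads swing forward as they close: fully open they stand 13 mm farther back than shut.
Start: joints at [-1.34, 0.313, 0.046, 1.304, 0, 1.431], TCP at [208.356, -535.966, 231.323] pointing down, gripper open.
Joint ranges: [-2.76, 2.76], [-0.86, 1.69], [-1.03, 1.26], [-2.2, 2.34], [-1.47, 1.5], [-3.14, 3.14]. Speed limits (rad/s): [2.57, 2.57, 3.14, 3.14, 3.14, 3.14].

### API

Orientations are given as a 3x3 rotation matrix whose columns are the frame's x, y, z axes.
In Python, from rig import observe, grab_frame, close_job gives the robot as it stands.
- The arm moves only by the tool play_rows, never from a script. Its argument "commands" is a list of rows, each a list of 5 numbers: the opening, from 0 (shut) to 1 (fully open), then the shift along the tool's x, y, z scaled (see below), then the turn about the tool's z scaled (see below). A call has exactly 10 rows; each row is the pose to reach, as a shift and turn from the pose commanded when the call began, along the tool's axes at that moment; what a row does not reach only later rows make up. The controller multiplies each number of a shift by 0.3 m and each number of a turn by 90 degrees. A row lasts 1/8 s, in which the tool goes at most 62.5 mm and 10.7 degrees, less where a joint would pass 70% of its speed; a pose out of reach is approached as far as the arm can. A call with a number of a shift or a turn outside -1 to 1 is refused whole. A call with a gripper value outside its range is refused whole. The fingers move at their own pace and stop on an object; the grip force is fixed at half the most. Time passes only in rows, so rows that repeat a pose let the fingers close, or fill a call up. It gives the time, the measured TCP pose, the force, the opening and the grip force at its end, in the units of the state.
- observe(): the state, without advancing time (a new reading comes with each control period).
- grab_frame(name): name is "side" or "top"; returns a dict with "img" (480x640x3 uint8, blue, green, red), "range_z" (480x640 float32, mm along the optical axis (not along the pixel's ray), 0 where there is no reading), "fx", "fy", "cx", "cy" (pixels), "k1" (the pictures are not rectified: a ray, as slopes to the right and down, at radius r is drawn at 1 + k1 r^2 times it, then the intrinsics apply), "world_from_camera" (4x4, takes a point from camera to world coordinates). Camera axes: x right, y down, z forward; pixel columns grow to the right and rows downward; lengths in mm; the calibration is good to about 2 mm. A picture is of the moment at which its call begins.
- close_job(): hands the job in; it is judged then, once.
The state is a dict: "clock": time; "joint_positions": joint angles; "joint_velocities": joint speeds; "joint_torque": joint torques, N m; "ee_pos": TCP position; "tool_rot": TCP orientation; "contact_force": force on the tool from outside, world axes, zero at the start; "wrist_torque": the same for the moment, N m; "gripper_width": opening from 0.0 (shut) to 1.0 (fully open); "grip_force": force on a finger pad.
Only numpy, scipy, OpenCV 4.12 (cv2) and the standard library are available. Lean on these libraries where they do the work, as an engineer would, in place of code of your own. Each camera call takes 0.05 s, during which the arm holds its last target. There are 200 camera calls.

## Working session

There is one attempt and no reset: what is moved stays moved. The work goes in short steps, Python scripts to look and compute and a tool call to move; the robot and the scene stay as the last step left them, time stands still between calls to the robot, and variables do not carry over. Pictures are saved under pics/ and viewed, at most 10 in all, crops included, and the job is handed in when it is done.

Besides the shell and the picture viewer there is one more tool, called after "Emit:" as a command line: name --pt "numbers of a row" for each row, then --argument value for the rest. play_rows: Moves the arm, as the interface text tells. Shifts and turns lie within -1 to 1; 1 stands for 0.3 m of shift or 90 degrees of turn. Its arguments: {"type":"object","properties":{"commands":{"type":"array"}},"required":["commands"]}

```bash
mkdir -p pics
cat > h.py <<'E'
import numpy as np, cv2
from rig import observe, grab_frame, close_job
def cloud(f):
    """world xyz (mm) for each pixel"""
    h,w=f["range_z"].shape
    K=np.array([[f["fx"],0,f["cx"]],[0,f["fy"],f["cy"]],[0,0,1.]])
    u,v=np.meshgrid(np.arange(w),np.arange(h))
    xd=(u-f["cx"])/f["fx"]; yd=(v-f["cy"])/f["fy"]
    x,y=xd.copy(),yd.copy()
    for _ in range(20):
        s=1+f["k1"]*(x*x+y*y); x,y=xd/s,yd/s
    z=f["range_z"]; T=np.array(f["world_from_camera"])
    P=np.stack([x*z,y*z,z],-1)@T[:3,:3].T+T[:3,3]
    P[z==0]=np.nan
    return P
def move(d,yaw=0):
    """world shift mm -> tool units"""
    R=np.array(observe()["tool_rot"]); return (R.T@np.array(d)/300).round(4)
E
python3 - <<'E'
from h import *
for n in("top","side"):
    f=grab_frame(n); cv2.imwrite(f"pics/{n}0.png",f["img"]); np.save(n+"0.npy",cloud(f))
    print(n,np.array(f["world_from_camera"]).round(2).tolist(),f["k1"],f["fx"])
print(observe())
E
```

```text
top [[-0.02, -0.99, 0.14, 399.32], [-1.0, 0.03, 0.03, 4.96], [-0.03, -0.14, -0.99, 1039.76], [0.0, 0.0, 0.0, 1.0]] -0.09960882564962008 442.38715639549264
side [[-0.87, -0.36, 0.33, 34.46], [-0.49, 0.62, -0.62, 964.47], [0.02, -0.7, -0.72, 1217.13], [0.0, 0.0, 0.0, 1.0]] -0.16367719261456196 600.8964015360768
{'clock': 0.1, 'joint_positions': array([-1.33957804e+00,  3.13917385e-01,  4.50810872e-02,  1.30362693e+00,
        7.37757235e-07,  1.43119225e+00]), 'joint_velocities': array([ 7.08151455e-05, -3.48620727e-03,  2.54284005e-03,  8.82302226e-05,
        1.81028114e-03,  6.79360873e-04]), 'joint_torque': array([ 1.94283632e-03, -4.81724811e+01,  2.99243832e+01,  1.28234152e-02,
       -1.31264997e-04, -3.59137402e-06]), 'ee_pos': array([ 208.24939217, -535.45695997,  230.49786237]), 'tool_rot': array([[ 9.32029696e-01,  3.62381706e-01, -3.81275673e-04],
       [ 3.62381831e-01, -9.32028312e-01,  1.62271390e-03],
       [ 2.32682110e-04, -1.65058492e-03, -9.99998611e-01]]), 'contact_force': array([0.26512197, 0.23411618, 0.13977824]), 'wrist_torque': array([0.00576867, 0.01218985, 0.02120263]), 'grip_force': 0.0, 'gripper_width': 1.0028266141272622}
```

View pics/top0.png

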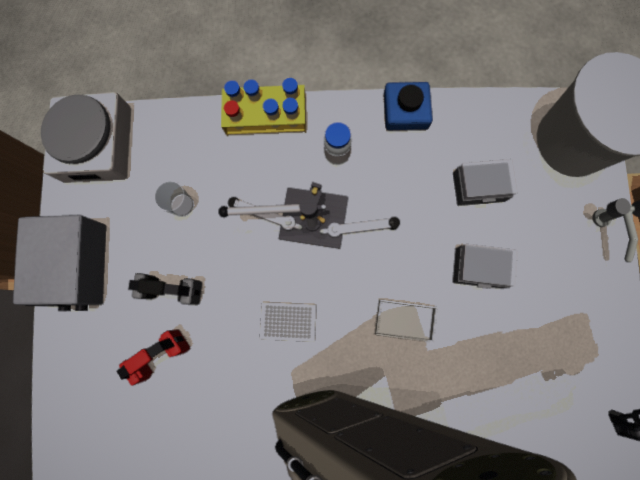

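View pics/side0.png

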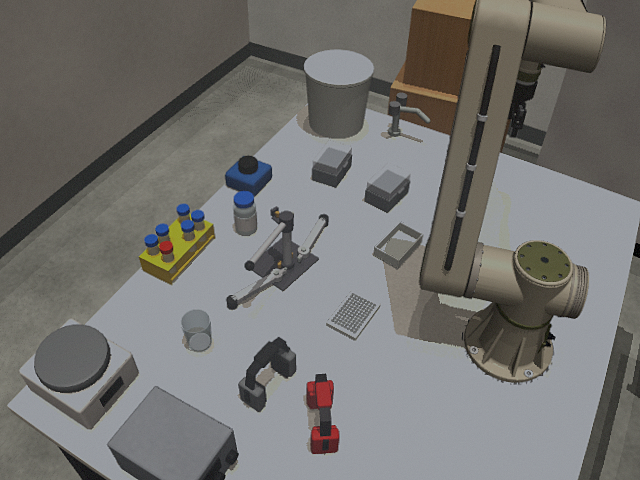

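The top view shows the folded stand: post near (311,212), hanger ball (222,211), left pad (232,202), right pad (394,222). The black muff is at (165,288), the red decoy at (150,355). The side view agrees.

Run:
```python
from h import *
for n,pts in(("top",dict(post=(308,200),ball=(222,211),lt=(232,202),rt=(394,222),lh=(289,222),rh=(334,229),mpad=(168,286),jar=(337,133),tb=(484,262),tb2=(487,178),beak=(180,205),plate=(288,321),trough=(405,320))),("side",dict(post=(287,217),ball=(248,266),lt=(232,301),rt=(324,219),mpad=(268,352)))):
    P=np.load(n+"0.npy")
    for k,(u,v) in pts.items(): print(n,k,np.nanmedian(P[v-1:v+2,u-1:u+2].reshape(-1,3),0).round(1))
    A=P.reshape(-1,3); A=A[np.isfinite(A).all(1)]
    x,y,z=A.T
    near=(abs(x-520)<160)&(abs(y)<230)
    def rep(t,m): 
        B=A[m]
        if len(B): print(n,t,len(B),B.mean(0).round(1),B.min(0).round(),B.max(0).round())
    rep("post",near&(z>184)&(z<200))
    m=near&(z>168)&(z<183); rep("bar",m)
    if m.sum()>10:
        B=A[m]; vx,vy,x0,y0=cv2.fitLine(B[:,:2].astype(np.float32),cv2.DIST_HUBER,0,.01,.01).ravel(); print("barline",np.degrees(np.arctan2(vy,vx)),x0,y0)
    rep("base",near&(z>4)&(z<9.5))
    B=A[near&(z>4)&(z<9.5)]
    print("rect",cv2.minAreaRect(B[:,:2].astype(np.float32)))
    m=(y>200)&(y<420)&(x>250)&(x<440)&(z>30)&(z<160)
    rep("muffs",m)
    m=(y>200)&(y<420)&(x>310)&(x<460)&(z>132)&(z<150); rep("pad",m); print(cv2.minAreaRect(A[m][:,:2].astype(np.float32)) if m.sum()>4 else 0)
    m=(y>200)&(y<430)&(x>310)&(x<460)&(z>60)&(z<80); rep("cups",m)
    print(cv2.minAreaRect(A[m][:,:2].astype(np.float32)) if m.sum()>4 else 0)
for n,b,s in(("top",(110,150,460,380),1.74),("side",(200,180,380,440),2)):
    im=cv2.imread(f"pics/{n}0.png")[b[1]:b[3],b[0]:b[2]]; cv2.imwrite(f"pics/{n}_c.png",cv2.resize(im,None,fx=2.2,fy=2.2,interpolation=cv2.INTER_CUBIC))
```

```text
top post [615.4  48.3 190. ]
top ball [600.6 221.4 184.5]
top lt [658.1 237.4  26.5]
top rt [ 598.8 -142.9   26.4]
top lh [604.8 101.8  31.6]
top rh [584.8  -2.4  32.8]
top mpad [456.2 349.2 130.6]
top jar [782.9 -14.7 120.2]
top tb [ 493.7 -328.6   79.4]
top tb2 [ 684.1 -351.5   78.5]
top beak [639.9 341.3  87.6]
top plate [376.5 109.2  14.6]
top trough [ 371.7 -160.6    4.8]
top post 284 [604.9  60.1 189. ] [588.  31. 184.] [624. 225. 193.]
top bar 759 [607.  125.5 178. ] [588.  15. 168.] [659. 229. 183.]
barline -87.30678 603.03357 136.43709
top base 2666 [548.1  -8.8   6.4] [ 360. -228.    4.] [680. 230.   9.]
rect ((520.0888671875, 1.5705718994140625), (458.1466064453125, 317.9212341308594), 89.3793716430664)
top muffs 1221 [344.9 367.   97. ] [279. 311.  30.] [440. 420. 146.]
top pad 397 [408.3 385.7 139.8] [310. 347. 132.] [460. 420. 145.]
((385.0992736816406, 383.34002685546875), (70.01808166503906, 150.84213256835938), 88.69532775878906)
top cups 518 [377.6 349.6  73.2] [310. 310.  60.] [459. 430.  80.]
((380.8408203125, 360.2735900878906), (143.27320861816406, 119.794311523
[... 230 characters left out ...]
. 229. 196.]
side bar 482 [602.4 126.3 177.6] [583.  13. 168.] [655. 230. 183.]
barline -86.86331 597.2933 148.8635
side base 2640 [525.4  -6.2   6.1] [ 360. -230.    4.] [679. 230.   9.]
rect ((519.773193359375, -0.0261688232421875), (459.8187561035156, 319.4413757324219), 89.998779296875)
side muffs 1014 [366.1 371.5  95.5] [277. 313.  30.] [440. 420. 147.]
side pad 355 [423.6 390.6 140. ] [310. 350. 132.] [460. 419. 149.]
((384.92132568359375, 384.38372802734375), (69.37088775634766, 149.93911743164062), 89.8144760131836)
side cups 419 [401.7 357.7  72.3] [310. 312.  60.] [459. 429.  80.]
((393.9092712402344, 382.62835693359375), (115.45012664794922, 147.1372833251953), 76.18663024902344)
```

View pics/top_c.png

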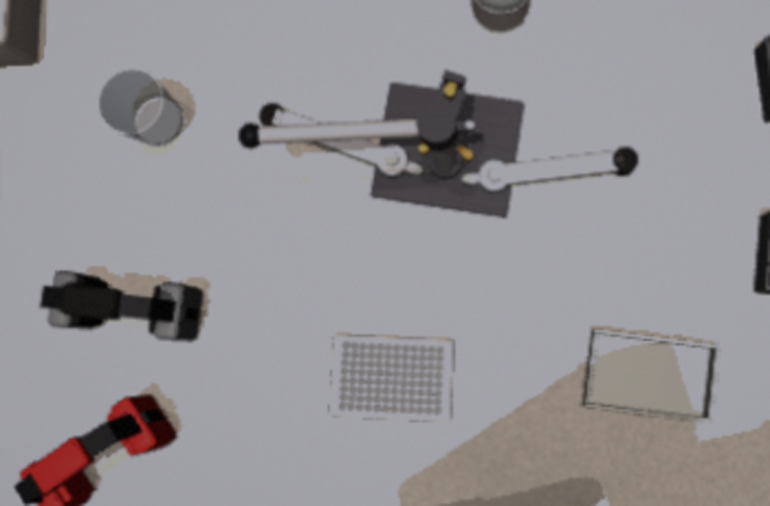

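Run:
```python
from h import *
for n in("top","side"):
    P=np.load(n+"0.npy"); A=P.reshape(-1,3); C=cv2.imread(f"pics/{n}0.png").reshape(-1,3).astype(int)
    ok=np.isfinite(A).all(1); A=A[ok];C=C[ok]; x,y,z=A.T; g=C.mean(1)
    near=np.hypot(x-605,y-50)<125
    m=near&(z>3.5)&(z<10)&(g<95); B=A[m][:,:2]
    # keep well-supported points
    print(n,"plate",len(B),cv2.minAreaRect(B.astype(np.float32)))
    m=near&(z>186)&(z<193)&(np.hypot(x-605,y-50)<30); print("posttop",m.sum(),A[m].mean(0).round(1),A[m].min(0).round(),A[m].max(0).round())
    m=(z>177)&(z<183)&(y>80)&(y<205)&(abs(x-605)<40); B=A[m]
    vx,vy,x0,y0=cv2.fitLine(B[:,:2].astype(np.float32),cv2.DIST_HUBER,0,.01,.01).ravel(); print("bar",m.sum(),np.degrees(np.arctan2(vy,vx)),x0+vx/vy*(50-y0),x0+vx/vy*(145-y0))
    for t,m in(("ball",(z>174)&(z<192)&(y>205)&(y<245)&(abs(x-600)<40)),("lt",(z>24)&(z<31)&(y>205)&(y<270)&(abs(x-650)<40)&(g<70)),("rt",(z>24)&(z<31)&(y<-115)&(y>-180)&(abs(x-595)<40)&(g<70)),("pad",(z>137)&(z<146)&(x>420)&(x<500)&(y>300)&(y<440)),("muff",(z>25)&(z<150)&(x>400)&(x<510)&(y>280)&(y<460))):
        B=A[m]
        if len(B)>4: print(t,len(B),B.mean(0).round(1),B.min(0).round(),B.max(0).round(),[np.round(q,1) for q in cv2.minAreaRect(B[:,:2].astype(np.float32))])
```

```text
top plate 1771 ((619.6044921875, 46.35009765625), (147.3711700439453, 128.05087280273438), 79.4586410522461)
posttop 256 [605.4  48.2 189.3] [588.  31. 186.] [624.  67. 193.]
bar 371 -88.597435 605.74225 603.41626
ball 110 [600.8 218.5 180.6] [591. 205. 175.] [613. 231. 187.] [array([601.9, 218.1]), array([25.9, 21.2]), np.float64(87.3)]
lt 56 [660.3 238.3  26.9] [648. 225.  24.] [671. 247.  29.] [array([660.9, 237.6]), array([17.3, 23.7]), np.float64(60.4)]
rt 87 [ 598.2 -142.4   27.3] [ 586. -155.   24.] [ 610. -131.   31.] [array([ 598. , -142.9]), array([24.2, 23.5]), np.float64(26.4)]
pad 355 [454.3 383.2 140.9] [437. 356. 137.] [471. 411. 145.] [array([454.4, 383.8]), array([55.5, 30. ]), np.float64(82.4)]
muff 1395 [452.5 367.8  99.4] [419. 310.  25.] [490. 457. 145.] [array([454.2, 382.4]), array([145.6,  58.7]), np.float64(82.9)]
side plate 916 ((612.4991455078125, 52.50920104980469), (236.55955505371094, 131.99002075195312), 85.819580078125)
posttop 116 [600.8  50.3 189.4] [583.  30. 186.] [620.  68. 193.]
bar 194 -89.61615 598.98486 598.3484
ball 84 [596.6 221.3 180.3] [587. 205. 174.] [608. 235. 189.] [array([598.1, 220.1]), array([21.2, 29. ]), np.float64(16.6)]
lt 48 [652.8 238.7  27.1] [639. 223.  24.] [667. 249.  31.] [array([654.4, 236.8]), array([21. , 28.8]), np.float64(65.8)]
rt 23 [ 593.1 -143.9   27.8] [ 581. -153.   24.] [ 606. -134.   31.] [array([ 592.8, -144.5]), array([17.7, 26.4]), np.float64(83.1)]
pad 277 [450.  387.8 141.1] [434. 358. 137.] [467. 414. 146.] [array([450.7, 385.8]), array([54.5, 29.7]), np.float64(84.5)]
muff 1722 [445.9 396.9  89.7] [414. 312.  25.] [488. 460. 149.] [array([447.1, 386.4]), array([149.4,  59.6]), np.float64(79.9)]
```

View pics/side_c.png

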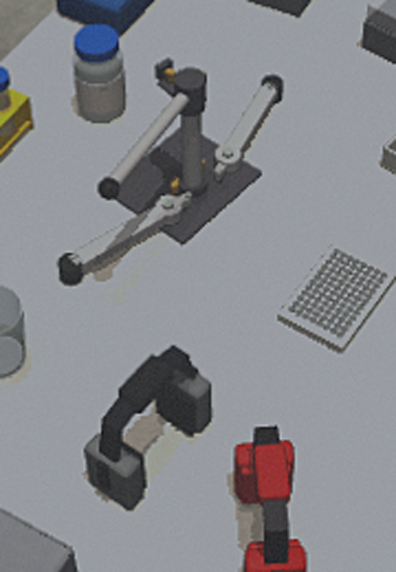

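Left/right/arm geometry fits: stand origin ≈(603,49), yaw ≈ -9.5°, all three joints start about 0.28 rad open; muff pad ≈(452,385), yaw ≈ -7°. First move: toward the right foot, shutting the fingers and turning the tool.

Emit:
play_rows --pt "0 0.15 -0.06 0 -0.1" --pt "0 0.3 -0.12 0 -0.2" --pt "0 0.45 -0.19 0 -0.3" --pt "0 0.6 -0.25 0 -0.4" --pt "0 0.75 -0.32 0 -0.5" --pt "0 0.88 -0.37 0 -0.6" --pt "0 0.925 -0.394 0 -0.689" --pt "0 0.925 -0.394 0 -0.689" --pt "0 0.925 -0.394 0 -0.689" --pt "0 0.925 -0.394 0 -0.689"

```text
clock: 1.35
ee_pos: [423.5, -326.0, 231.2]
tool_rot: [[0.12, 0.993, -0.0], [0.993, -0.12, -0.0], [-0.0, -0.0, -1.0]]
contact_force: [0.0, -0.8, -0.3]
gripper_width: -0.002
grip_force: 0.0
```

```bash
cat >> h.py <<'E'
def path(pts):
    """world points -> tool-unit shifts relative to the current pose"""
    s=observe(); R=np.array(s["tool_rot"]); p=np.array(s["ee_pos"])
    print(s["clock"],p.round(1),"yaw",np.degrees(np.arctan2(R[1,0],R[0,0])).round(1),"F",np.round(s["contact_force"],1),s["gripper_width"])
    print(((np.array(pts)-p)@R/300).round(3).tolist())
O=np.array([603,49.]); psi=np.radians(-9.5)
rot=lambda a,v:np.array([[np.cos(a),-np.sin(a)],[np.sin(a),np.cos(a)]])@v
def arc(center,a0,a1,r,off,side,n,z):
    """finger centres pushing a bar from angle a0 to a1 (deg); side=+1: rear is clockwise"""
    out=[]
    for a in np.radians(np.linspace(a0,a1,n)):
        u=np.array([np.cos(a),np.sin(a)]); nn=side*np.array([u[1],-u[0]])
        out.append([*(center+r*u+off*nn),z])
    return out
HL=O+rot(psi,[-10,55]); HR=O+rot(psi,[-10,-55])
E
python3 - <<'E'
from h import *
print(HL,HR)
path([[645,-110,230],[645,-110,14]])
E
```

```text
[602.21476231 104.89618414] [584.05952566  -3.59523203]
1.35 [ 423.5 -326.   231.2] yaw 83.1 F [ 0.  -0.8 -0.3] -0.0019041541179992238
[[0.803, 0.646, 0.004], [0.803, 0.647, 0.724]]
```

Emit:
play_rows --pt "0 0.15 0.12 0 0" --pt "0 0.3 0.24 0 0" --pt "0 0.45 0.36 0 0" --pt "0 0.6 0.48 0 0" --pt "0 0.75 0.6 0 0" --pt "0 0.803 0.646 0.1 0" --pt "0 0.803 0.646 0.3 0" --pt "0 0.803 0.646 0.5 0" --pt "0 0.803 0.646 0.65 0" --pt "0 0.803 0.646 0.722 0"

```text
clock: 2.6
ee_pos: [642.4, -109.2, 11.0]
tool_rot: [[0.12, 0.993, -0.005], [0.993, -0.12, 0.001], [0.001, -0.005, -1.0]]
contact_force: [0.0, 0.3, 0.6]
gripper_width: -0.001
grip_force: 0.0
```

Run:
```python
from h import *
# right foot now at about -84.7deg -> final 220.5 = -139.5; rear is counter-clockwise
path(arc(HR,-84,-136,110,26,-1,10,14))
```

```text
2.6 [ 642.4 -109.2   11. ] yaw 83.1 F [0.  0.3 0.6] -0.0009452155897421315
[[-0.012, -0.069, -0.01], [-0.027, -0.104, -0.009], [-0.038, -0.14, -0.009], [-0.046, -0.177, -0.009], [-0.05, -0.215, -0.009], [-0.05, -0.253, -0.009], [-0.046, -0.291, -0.008], [-0.039, -0.328, -0.008], [-0.028, -0.365, -0.008], [-0.013, -0.4, -0.008]]
```

Emit:
play_rows --pt "0 -0.012 -0.069 0 0" --pt "0 -0.027 -0.104 0 0" --pt "0 -0.038 -0.14 0 0" --pt "0 -0.046 -0.177 0 0" --pt "0 -0.05 -0.215 0 0" --pt "0 -0.05 -0.253 0 0" --pt "0 -0.046 -0.291 0 0" --pt "0 -0.039 -0.328 0 0" --pt "0 -0.028 -0.365 0 0" --pt "0 -0.013 -0.4 0 0"

```text
clock: 3.85
ee_pos: [528.0, -99.3, 16.0]
tool_rot: [[0.117, 0.993, 0.006], [0.993, -0.117, -0.002], [-0.001, 0.006, -1.0]]
contact_force: [4.1, 0.1, 1.8]
gripper_width: 0.0
grip_force: 1.5
```

Run:
```python
from h import *
path(arc(HR,-133,-138,110,20,-1,2,14))
f=grab_frame("top"); cv2.imwrite("pics/t1.png",f["img"])
P=cloud(f); x,y,z=np.moveaxis(P,-1,0); g=f["img"].mean(2)
m=(z>23)&(z<31)&(g<70)&(y<-40)&(y>-170)&(x>430)&(x<620)
print(m.sum(),np.median(P[m],0))
```

```text
3.85 [528.  -99.3  16. ] yaw 83.3 F [4.1 0.1 1.8] 0.0003880548881372663
[[0.004, -0.015, 0.006], [0.019, -0.044, 0.006]]
0 [nan nan nan]
  return _methods._mean(a, axis=axis, dtype=dtype,
  ret = um.true_divide(
```

View pics/t1.png

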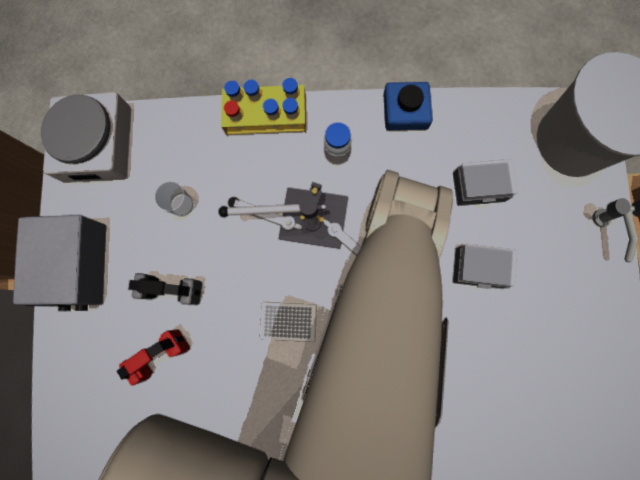

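The foot's bar has swung to about (358,252) in the image; a 4 N reaction shows the catch resisting. Pushing further.

Emit:
play_rows --pt "0 0.01 -0.025 0 0" --pt "0 0.018 -0.045 0 0" --pt "0 0.03 -0.065 0 0" --pt "0 0.04 -0.08 0 0" --pt "0 0.04 -0.08 0 0" --pt "0 0.04 -0.08 0 0" --pt "0 0.04 -0.08 0 0" --pt "0 0.04 -0.08 0 0" --pt "0 0.04 -0.08 0 0" --pt "0 0.04 -0.08 0 0"

```text
clock: 5.15
ee_pos: [512.9, -90.9, 18.0]
tool_rot: [[0.12, 0.993, 0.018], [0.993, -0.12, -0.013], [-0.011, 0.019, -1.0]]
contact_force: [16.4, -17.2, -4.5]
gripper_width: -0.003
grip_force: 11.0
```

Run:
```python
from h import *
path([[640,-60,100],[660,159,230]])
for n in("side","top"):
    f=grab_frame(n); P=cloud(f); x,y,z=np.moveaxis(P,-1,0)
    m=(z>20)&(z<30)&(y<-12)&(y>-110)&(x>460)&(x<575)&(f["img"].mean(2)>80)
    B=P[m]; print(n,len(B))
    if len(B)>10:
        l=cv2.fitLine(B[:,:2].astype(np.float32),cv2.DIST_HUBER,0,.01,.01).ravel(); print(np.degrees(np.arctan2(l[1],l[0])),B.min(0),B.max(0))
    cv2.imwrite(f"pics/{n}2.png",f["img"])
```

```text
5.15 [512.9 -90.9  18. ] yaw 83.1 F [ 16.4 -17.2  -4.5] -0.003213746962861891
[[0.15, 0.414, -0.267], [0.878, 0.4, -0.709]]
side 254
35.87847 [ 465.69968532 -106.73755544   20.01304953] [572.80735481 -12.80113877  29.97492445]
top 214
34.706562 [521.14735833 -52.13431115  20.60948663] [573.76350034 -13.29674145  29.97469138]
```

Emit:
play_rows --pt "0 -0.06 0.08 0 0" --pt "0 -0.06 0.1 -0.15 0" --pt "0 -0.06 0.1 -0.35 0" --pt "0 -0.06 0.15 -0.55 0" --pt "0 0.0 0.25 -0.74 0" --pt "0 0.15 0.35 -0.75 0" --pt "0 0.35 0.4 -0.75 0" --pt "0 0.55 0.41 -0.75 0" --pt "0 0.72 0.41 -0.75 0" --pt "0 0.878 0.41 -0.75 0"

```text
clock: 6.5
ee_pos: [655.1, 165.2, 238.7]
tool_rot: [[0.117, 0.993, -0.002], [0.993, -0.117, -0.001], [-0.001, -0.002, -1.0]]
contact_force: [0.6, -0.8, -0.8]
gripper_width: 0.002
grip_force: 0.0
```

Run:
```python
from h import *
path([[655,159,150]]+arc(O,91,160,110,20,1,10,150))
f=grab_frame("side"); P=cloud(f); x,y,z=np.moveaxis(P,-1,0); cv2.imwrite("pics/s3.png",f["img"])
m=(z>22)&(z<30)&(y<-12)&(y>-120)&(x>440)&(x<575)
B=P[m]; l=cv2.fitLine(B[:,:2].astype(np.float32),cv2.DIST_HUBER,0,.01,.01).ravel(); print(len(B),np.degrees(np.arctan2(l[1],l[0])),B.min(0),B.max(0))
```

```text
6.5 [655.1 165.2 238.7] yaw 83.3 F [ 0.6 -0.8 -0.8] 0.002289817681849533
[[-0.02, 0.003, 0.296], [-0.032, -0.11, 0.296], [-0.033, -0.159, 0.296], [-0.041, -0.209, 0.296], [-0.055, -0.256, 0.296], [-0.076, -0.302, 0.296], [-0.102, -0.344, 0.297], [-0.134, -0.383, 0.297], [-0.17, -0.416, 0.297], [-0.211, -0.445, 0.297], [-0.255, -0.468, 0.297]]
280 38.928246 [ 459.11788237 -109.19577009   22.01920291] [572.31052198 -12.57926713  29.9435315 ]
```

View pics/s3.png

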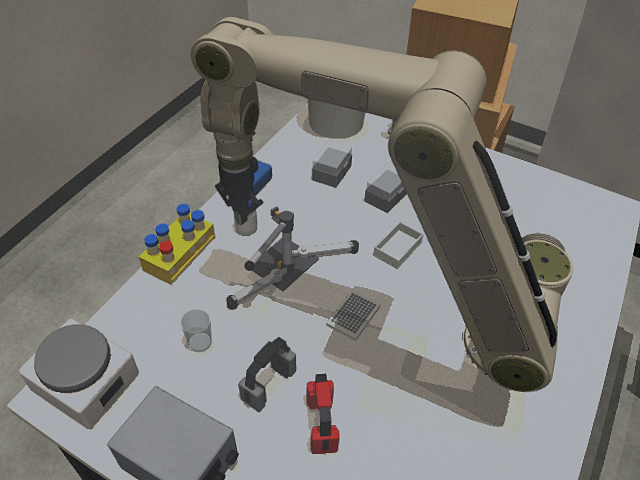

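The right foot's pad is now out at (354,246), measured 219° against the 220.5° expected: seated. The hanger is next.

Emit:
play_rows --pt "0 -0.02 0 0.15 0" --pt "0 -0.025 0 0.296 0" --pt "0 -0.03 -0.05 0.296 0" --pt "0 -0.032 -0.11 0.296 0" --pt "0 -0.035 -0.16 0.296 0" --pt "0 -0.041 -0.209 0.296 0" --pt "0 -0.055 -0.256 0.296 0" --pt "0 -0.076 -0.302 0.296 0" --pt "0 -0.102 -0.344 0.296 0" --pt "0 -0.134 -0.383 0.296 0"

```text
clock: 7.8
ee_pos: [536.1, 136.5, 150.4]
tool_rot: [[0.117, 0.993, -0.001], [0.993, -0.117, -0.0], [-0.0, -0.001, -1.0]]
contact_force: [0.7, 0.1, 0.0]
gripper_width: -0.001
grip_force: 0.4
```

Run:
```python
from h import *
path(arc(O,138,166,110,20,1,5,150))
```

```text
7.8 [536.1 136.5 150.4] yaw 83.3 F [0.7 0.1 0. ] -0.0008088200577733762
[[0.003, -0.005, 0.001], [-0.031, -0.036, 0.001], [-0.068, -0.062, 0.002], [-0.109, -0.083, 0.002], [-0.151, -0.099, 0.002]]
```

Emit:
play_rows --pt "0 -0.015 -0.02 0 0" --pt "0 -0.031 -0.036 0 0" --pt "0 -0.05 -0.05 0 0" --pt "0 -0.068 -0.062 0 0" --pt "0 -0.088 -0.073 0 0" --pt "0 -0.109 -0.083 0 0" --pt "0 -0.13 -0.092 0 0" --pt "0 -0.151 -0.099 0 0" --pt "0 -0.165 -0.102 0 0" --pt "0 -0.175 -0.105 0 0"

```text
clock: 9.05
ee_pos: [498.9, 87.9, 150.6]
tool_rot: [[0.118, 0.993, -0.001], [0.993, -0.118, -0.001], [-0.001, -0.001, -1.0]]
contact_force: [0.9, 1.0, -0.2]
gripper_width: 0.002
grip_force: 0.4
```

Run:
```python
from h import *
path(arc(O,166,172,110,20,1,3,150))
for n in("side","top"):
    f=grab_frame(n); P=cloud(f); x,y,z=np.moveaxis(P,-1,0)
    m=(z>172)&(z<184)&(abs(y-70)<22)&(x>440)&(x<580); B=P[m]; print(n,len(B))
    if len(B)>20:
        l=cv2.fitLine(B[:,:2].astype(np.float32),cv2.DIST_HUBER,0,.01,.01).ravel(); print(np.degrees(np.arctan2(l[1],l[0])),l,B.min(0),B.max(0))
```

```text
9.05 [498.9  87.9 150.6] yaw 83.2 F [ 0.9  1.  -0.2] 0.0019544131054352416
[[0.024, 0.004, 0.002], [0.006, -0.001, 0.002], [-0.013, -0.005, 0.002]]
side 115
-9.8655405 [ 9.8521256e-01 -1.7133661e-01  4.9591379e+02  7.3166687e+01] [440.08486072  48.47289128 172.249906  ] [579.71158402  91.57320781 183.81527798]
top 233
-8.0480585 [ 9.9015099e-01 -1.4000368e-01  5.1817285e+02  6.1274422e+01] [441.33950532  48.10921995 172.59528865] [579.79666336  73.83219141 183.60821018]
```

Emit:
play_rows --pt "0 -0.02 0 0 0" --pt "0 -0.035 0 0 0" --pt "0 -0.035 0 0 0" --pt "0 0.1 0.02 0 0" --pt "0 0.15 0.05 -0.1 0" --pt "0 0.2 0.1 -0.2 0" --pt "0 0.3 0.25 -0.2 0" --pt "0 0.38 0.42 -0.2 0" --pt "0 0.41 0.57 -0.2 0" --pt "0 0.41 0.573 -0.15 0"

```text
clock: 10.4
ee_pos: [688.2, 190.4, 194.1]
tool_rot: [[0.118, 0.993, 0.001], [0.993, -0.118, -0.0], [-0.0, 0.001, -1.0]]
contact_force: [0.2, 0.0, -1.0]
gripper_width: -0.003
grip_force: 0.0
```

Run:
```python
from h import *
path([[685,190,14]]+arc(HL,68,112,110,24,1,7,14))
f=grab_frame("top"); P=cloud(f); x,y,z=np.moveaxis(P,-1,0)
m=(z>172)&(z<184)&(abs(y-70)<22)&(x>440)&(x<580); B=P[m]
l=cv2.fitLine(B[:,:2].astype(np.float32),cv2.DIST_HUBER,0,.01,.01).ravel(); print(len(B),np.degrees(np.arctan2(l[1],l[0])),l[2:])
```

```text
10.4 [688.2 190.4 194.1] yaw 83.2 F [ 0.2  0.  -1. ] -0.002782370160555121
[[-0.003, -0.011, 0.6], [0.016, -0.078, 0.6], [0.035, -0.122, 0.6], [0.049, -0.168, 0.6], [0.057, -0.216, 0.6], [0.058, -0.264, 0.6], [0.054, -0.311, 0.6], [0.043, -0.358, 0.6]]
570 -10.555534 [509.66632  65.51205]
```

Arm measured at 169.5° – seated. Now the left foot.

Emit:
play_rows --pt "0 0 -0.01 0.15 0" --pt "0 0 -0.01 0.35 0" --pt "0 0 -0.01 0.55 0" --pt "0 0 -0.011 0.6 0" --pt "0 0.016 -0.07 0.6 0" --pt "0 0.035 -0.122 0.6 0" --pt "0 0.049 -0.168 0.6 0" --pt "0 0.057 -0.216 0.6 0" --pt "0 0.058 -0.264 0.6 0" --pt "0 0.054 -0.311 0.6 0"

```text
clock: 11.7
ee_pos: [598.5, 217.6, 18.3]
tool_rot: [[0.118, 0.993, 0.011], [0.993, -0.118, -0.0], [0.001, 0.01, -1.0]]
contact_force: [9.0, -2.4, 0.2]
gripper_width: -0.001
grip_force: 3.9
```

Run:
```python
from h import *
path(arc(HL,104,120,110,20,1,4,14))
```

```text
11.7 [598.5 217.6  18.3] yaw 83.2 F [ 9.  -2.4  0.2] -0.0007243454697269064
[[-0.005, -0.011, 0.014], [-0.013, -0.045, 0.014], [-0.024, -0.078, 0.014], [-0.038, -0.11, 0.013]]
```

Emit:
play_rows --pt "0 -0.003 -0.015 0 0" --pt "0 -0.008 -0.03 0.01 0" --pt "0 -0.013 -0.045 0.01 0" --pt "0 -0.018 -0.06 0.01 0" --pt "0 -0.024 -0.075 0.01 0" --pt "0 -0.03 -0.09 0.01 0" --pt "0 -0.036 -0.105 0.01 0" --pt "0 -0.042 -0.12 0.01 0" --pt "0 -0.045 -0.128 0.01 0" --pt "0 -0.045 -0.128 0.01 0"

```text
clock: 12.95
ee_pos: [569.1, 212.8, 15.7]
tool_rot: [[0.117, 0.993, 0.027], [0.993, -0.118, 0.009], [0.012, 0.025, -1.0]]
contact_force: [31.5, 12.4, -19.0]
gripper_width: -0.003
grip_force: 16.4
```

Run:
```python
from h import *
path([[560,205,14]])
for n in("side","top"):
    f=grab_frame(n); P=cloud(f); x,y,z=np.moveaxis(P,-1,0)
    m=(z>22)&(z<30)&(y>125)&(y<240)&(x>500)&(x<600); B=P[m]; print(n,len(B))
    if len(B)>20:
        l=cv2.fitLine(B[:,:2].astype(np.float32),cv2.DIST_HUBER,0,.01,.01).ravel(); print(np.degrees(np.arctan2(l[1],l[0])),l[2:],B.min(0),B.max(0))
```

```text
12.95 [569.1 212.8  15.7] yaw 83.3 F [ 31.5  12.4 -19. ] -0.0032841223851370607
[[-0.03, -0.027, 0.005]]
side 144
-58.60108 [541.0285  211.87436] [516.42967853 128.23120939  22.41982782] [580.50893994 239.88547353  29.94873142]
top 378
-57.336998 [567.0775  169.84467] [524.4619562  125.58915212  22.07741503] [599.6414803  218.52453764  29.96864587]
```

Left foot at ~121–122° pressed on its stop: seated. Back off, rise, and open toward the muff.

Emit:
play_rows --pt "0 0.05 0.13 0 0" --pt "0 0.06 0.16 -0.1 0" --pt "0 0.06 0.16 -0.3 0" --pt "0 0.06 0.16 -0.5 0" --pt "0 0.1 0.1 -0.65 0" --pt "1 0.2 0 -0.65 0" --pt "1 0.35 -0.1 -0.65 0" --pt "1 0.45 -0.25 -0.65 0" --pt "1 0.5 -0.4 -0.65 0" --pt "1 0.52 -0.43 -0.65 0"

```text
clock: 14.3
ee_pos: [440.7, 379.2, 207.2]
tool_rot: [[0.114, 0.993, -0.003], [0.993, -0.114, -0.002], [-0.002, -0.003, -1.0]]
contact_force: [0.7, 0.0, -0.5]
gripper_width: 0.997
grip_force: 0.0
```

Run:
```python
from h import *
path([[452,385,200],[452,385,120]])
for n in("side","top"):
    f=grab_frame(n); P=cloud(f); x,y,z=np.moveaxis(P,-1,0); cv2.imwrite(f"pics/{n}4.png",f["img"])
    for t,m in(("L",(z>22)&(z<30)&(y>125)&(y<240)&(x>500)&(x<600)),("R",(z>22)&(z<30)&(y<-12)&(y>-120)&(x>450)&(x<575)),("H",(z>172)&(z<184)&(abs(y-70)<22)&(x>450)&(x<580)),("pad",(z>134)&(z<146)&(x>420)&(x<490)&(y>340)&(y<430))):
        B=P[m]
        if len(B)<20: print(n,t,len(B)); continue
        l=cv2.fitLine(B[:,:2].astype(np.float32),cv2.DIST_HUBER,0,.01,.01).ravel(); print(n,t,len(B),np.degrees(np.arctan2(l[1],l[0])),l[2:],B.min(0).round(),B.max(0).round())
```

```text
14.3 [440.7 379.2 207.2] yaw 83.5 F [ 0.7  0.  -0.5] 0.9971024665848092
[[0.023, 0.035, 0.024], [0.024, 0.036, 0.291]]
side L 12
side R 201 41.3204 [509.40973  -60.567215] [ 459. -108.   22.] [574. -13.  30.]
side H 289 -11.606616 [510.0817  68.7671] [450.  48. 172.] [579.  87. 184.]
side pad 315 81.61604 [449.38922 388.9007 ] [434. 355. 134.] [467. 421. 146.]
top L 499 -60.314373 [560.9074  182.67232] [524. 126.  22.] [599. 240.  30.]
top R 520 38.782684 [520.87213  -56.803368] [ 465. -103.   22.] [574. -13.  30.]
top H 524 -10.170744 [514.02515  64.75949] [451.  48. 172.] [580.  84. 184.]
top pad 373 79.638016 [454.15317 382.9051 ] [437. 352. 134.] [472. 412. 145.]
```

View pics/side4.png

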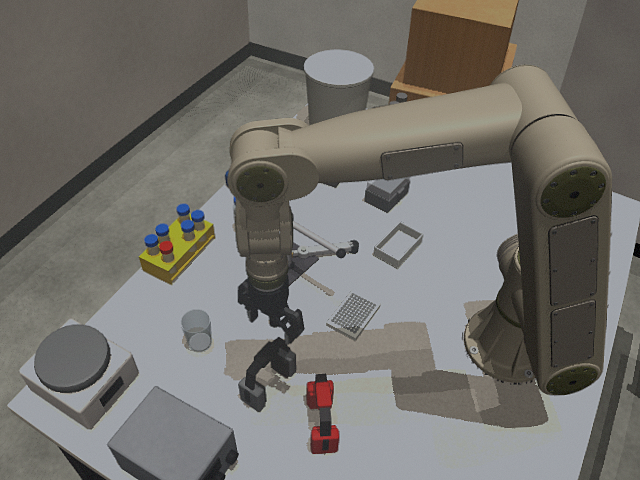

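Feet and arm are all out (L 120°, R 220°, arm 170°). The open gripper stands above the muff pad near (270,350). Descend to TCP z 120 and pinch.

Emit:
play_rows --pt "1 0.024 0.035 0 0" --pt "1 0.024 0.035 0.08 0" --pt "1 0.024 0.035 0.16 0" --pt "1 0.024 0.035 0.24 0" --pt "1 0.024 0.035 0.289 0" --pt "1 0.024 0.035 0.289 0" --pt "0 0.024 0.035 0.289 0" --pt "0 0.024 0.035 0.289 0" --pt "0 0.024 0.035 0.289 0" --pt "0 0.024 0.035 0.289 0"

```text
clock: 15.65
ee_pos: [456.0, 385.0, 122.2]
tool_rot: [[0.117, 0.993, 0.001], [0.993, -0.117, 0.001], [0.001, 0.001, -1.0]]
contact_force: [-1.2, 0.4, 4.7]
gripper_width: 0.337
grip_force: 60.6
```

Emit:
play_rows --pt "0 0 0 0 0" --pt "0 0 0 0 0" --pt "0 0 0 -0.02 0" --pt "0 0 0 -0.04 0" --pt "0 0 0 -0.06 0" --pt "0 0 0 -0.08 0" --pt "0 0 0 -0.1 0" --pt "0 0 0 -0.1 0" --pt "0 0 0 -0.1 0" --pt "0 0 0 -0.1 0"

```text
clock: 16.9
ee_pos: [455.7, 384.4, 150.8]
tool_rot: [[0.117, 0.993, -0.0], [0.993, -0.117, -0.0], [-0.0, -0.0, -1.0]]
contact_force: [0.5, 0.1, -2.8]
gripper_width: 0.337
grip_force: 59.9
```

Run:
```python
from h import *
M=O+rot(np.radians(-10.2),[-98,0]); print(M)
path([[*M,330],[*M,240]])
f=grab_frame("side"); P=cloud(f); x,y,z=np.moveaxis(P,-1,0)
cv2.imwrite("pics/s5.png",cv2.resize(f["img"][270:430,170:370],None,fx=3,fy=3))
```

```text
[506.54883042  66.35430455]
16.9 [455.7 384.4 150.8] yaw 83.3 F [ 0.5  0.1 -2.8] 0.33660038714068224
[[-1.033, 0.293, -0.597], [-1.033, 0.293, -0.297]]
```

View pics/s5.png

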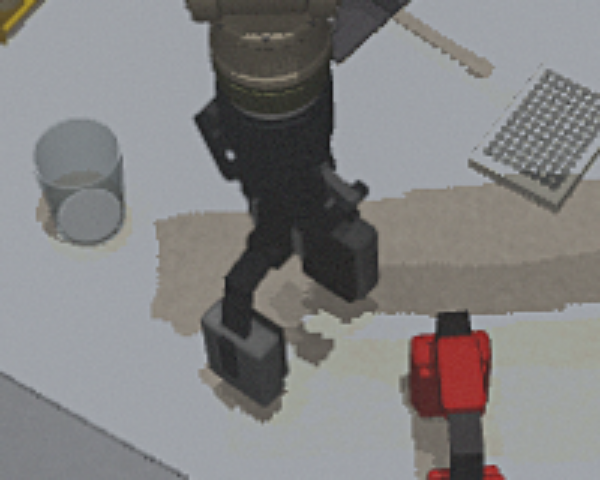

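Muff held (opening 29 mm, weight on the wrist), upright between the fingers. Lift to 340 and carry over.

Emit:
play_rows --pt "0 0 0 -0.1 0" --pt "0 0 0 -0.22 0" --pt "0 0 0 -0.34 0" --pt "0 0 0 -0.46 0" --pt "0 0 0 -0.56 0" --pt "0 -0.05 0.015 -0.63 0.01" --pt "0 -0.15 0.045 -0.63 0.02" --pt "0 -0.27 0.08 -0.63 0.039" --pt "0 -0.37 0.11 -0.63 0.039" --pt "0 -0.43 0.13 -0.63 0.039"

```text
clock: 18.2
ee_pos: [479.6, 250.6, 340.2]
tool_rot: [[0.179, 0.984, 0.0], [0.984, -0.179, -0.0], [-0.0, 0.0, -1.0]]
contact_force: [0.1, 0.6, -2.5]
gripper_width: 0.339
grip_force: 59.9
```

Run:
```python
from h import *
M=O+rot(np.radians(-10.2),[-98,0])
path([[*M,340],[*M,200]])
```

```text
18.2 [479.6 250.6 340.2] yaw 79.7 F [ 0.1  0.6 -2.5] 0.33869226401738284
[[-0.588, 0.198, 0.001], [-0.588, 0.198, 0.467]]
```

Emit:
play_rows --pt "0 -0.06 0.02 0 0" --pt "0 -0.16 0.05 0 0" --pt "0 -0.27 0.09 0 0" --pt "0 -0.38 0.13 0 0" --pt "0 -0.48 0.16 0 0" --pt "0 -0.55 0.185 0 0" --pt "0 -0.588 0.198 0 0" --pt "0 -0.588 0.198 0 0" --pt "0 -0.588 0.198 0 0" --pt "0 -0.588 0.198 0 0"

```text
clock: 19.45
ee_pos: [506.3, 68.5, 340.2]
tool_rot: [[0.177, 0.984, 0.0], [0.984, -0.177, 0.0], [0.0, -0.0, -1.0]]
contact_force: [1.0, -0.0, -2.6]
gripper_width: 0.339
grip_force: 60.0
```

Run:
```python
from h import *
M=O+rot(np.radians(-10.2),[-98,0])
path([[*M,200],[*M,184]])
f=grab_frame("side"); cv2.imwrite("pics/s6.png",cv2.resize(f["img"][100:400,180:480],None,fx=2,fy=2))
```

```text
19.45 [506.3  68.5 340.2] yaw 79.8 F [ 1.  -0.  -2.6] 0.33868899693613486
[[-0.007, 0.002, 0.467], [-0.007, 0.002, 0.521]]
```

View pics/s6.png

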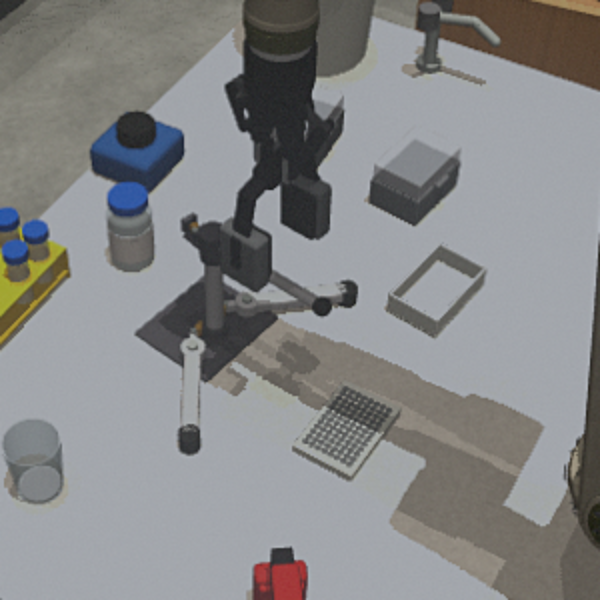

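The muff is over the arm, cups straddling it, with the arm and both feet out. Lower it.

Emit:
play_rows --pt "0 -0.004 0.002 0.05 0" --pt "0 -0.007 0.002 0.11 0" --pt "0 -0.007 0.002 0.17 0" --pt "0 -0.007 0.002 0.23 0" --pt "0 -0.007 0.002 0.29 0" --pt "0 -0.007 0.002 0.35 0" --pt "0 -0.007 0.002 0.41 0" --pt "0 -0.007 0.002 0.46 0" --pt "0 -0.007 0.002 0.49 0" --pt "0 -0.007 0.002 0.49 0"

```text
clock: 20.75
ee_pos: [506.3, 65.7, 192.6]
tool_rot: [[0.178, 0.984, -0.001], [0.984, -0.178, -0.0], [-0.0, -0.001, -1.0]]
contact_force: [0.6, 0.1, -1.8]
gripper_width: 0.334
grip_force: 59.9
```

Emit:
play_rows --pt "0 0 0 0.005 0" --pt "0 0 0 0.01 0" --pt "0 0 0 0.015 0" --pt "0 0 0 0.02 0" --pt "0 0 0 0.025 0" --pt "0 0 0 0.028 0" --pt "0 0 0 0.031 0" --pt "0 0 0 0.031 0" --pt "0 0 0 0.031 0" --pt "0 0 0 0.031 0"

```text
clock: 22.0
ee_pos: [506.7, 65.5, 183.9]
tool_rot: [[0.178, 0.984, 0.0], [0.984, -0.178, -0.0], [-0.0, 0.0, -1.0]]
contact_force: [0.2, -0.7, -2.2]
gripper_width: 0.332
grip_force: 60.0
```

Emit:
play_rows --pt "0 0 0 0.002 0" --pt "0 0 0 0.004 0" --pt "0 0 0 0.006 0" --pt "0 0 0 0.008 0" --pt "0 0 0 0.01 0" --pt "0 0 0 0.012 0" --pt "0 0 0 0.012 0" --pt "0 0 0 0.012 0" --pt "0 0 0 0.012 0" --pt "0 0 0 0.012 0"

```text
clock: 23.25
ee_pos: [506.8, 65.5, 182.4]
tool_rot: [[0.178, 0.984, 0.002], [0.984, -0.178, -0.0], [0.0, 0.002, -1.0]]
contact_force: [-6.1, 0.2, 13.2]
gripper_width: 0.334
grip_force: 62.0
```

Resting on the bar (+13 N). Ease up a little and open.

Emit:
play_rows --pt "0 0 0 -0.003 0" --pt "0 0 0 -0.004 0" --pt "0 0 0 -0.004 0" --pt "0.45 0 0 -0.004 0" --pt "0.6 0 0 -0.004 0" --pt "0.8 0 0 -0.004 0" --pt "0.9 0 0 -0.004 0" --pt "0.9 0 0 -0.004 0" --pt "0.9 0 0 -0.004 0" --pt "0.9 0 0 -0.004 0"

```text
clock: 24.5
ee_pos: [506.7, 65.5, 181.5]
tool_rot: [[0.178, 0.984, -0.0], [0.984, -0.178, -0.0], [-0.0, -0.0, -1.0]]
contact_force: [-0.8, 0.4, 0.4]
gripper_width: 0.901
grip_force: 0.0
```

Emit:
play_rows --pt "0.9 0 0 -0.03 0" --pt "0.9 0 0 -0.07 0" --pt "0.9 0 0 -0.12 0" --pt "0.9 0 0 -0.2 0" --pt "0.9 0 0 -0.3 0" --pt "0.9 0 0 -0.4 0" --pt "0.9 0 0 -0.5 0" --pt "0.9 0 0 -0.55 0" --pt "0.9 0 0 -0.55 0" --pt "0.9 0 0 -0.55 0"

```text
clock: 25.75
ee_pos: [506.5, 65.5, 346.2]
tool_rot: [[0.178, 0.984, -0.0], [0.984, -0.178, -0.0], [-0.0, -0.0, -1.0]]
contact_force: [-0.6, 0.1, -0.8]
gripper_width: 0.897
grip_force: 0.0
```

Run:
```python
from h import *
path([[506,66,350]])
for n in("side","top"):
    f=grab_frame(n); P=cloud(f); x,y,z=np.moveaxis(P,-1,0)
    if n=="side": cv2.imwrite("pics/s7.png",cv2.resize(f["img"][100:400,180:480],None,fx=2,fy=2))
    for t,m in(("L",(z>22)&(z<30)&(y>125)&(y<240)&(x>500)&(x<600)),("R",(z>22)&(z<30)&(y<-12)&(y>-120)&(x>450)&(x<575)),("pad",(z>190)&(z<210)&(abs(x-506)<60)&(abs(y-66)<60))):
        B=P[m]
        if len(B)<20: print(n,t,len(B)); continue
        l=cv2.fitLine(B[:,:2].astype(np.float32),cv2.DIST_HUBER,0,.01,.01).ravel(); print(n,t,len(B),np.degrees(np.arctan2(l[1],l[0])),B.mean(0),B.min(0).round(),B.max(0).round())
```

```text
25.75 [506.5  65.5 346.2] yaw 79.7 F [-0.6  0.1 -0.8] 0.8968351557155404
[[0.001, -0.002, -0.013]]
side L 295 -59.740826 [556.51056482 184.13168489  26.72104633] [517. 126.  22.] [599. 240.  30.]
side R 148 38.155586 [505.73199923 -64.62444128  26.43387228] [ 460. -108.   22.] [573. -12.  30.]
side pad 330 76.05644 [503.32835371  74.10849834 199.01869835] [485.  21. 190.] [523. 119. 208.]
top L 0
top R 526 38.994007 [518.78541267 -59.01066136  26.64669208] [ 465. -105.   22.] [574. -13.  30.]
top pad 191 25.369246 [503.48424615  41.44597805 198.12824536] [490.  18. 190.] [521.  54. 205.]
```

View pics/s7.png

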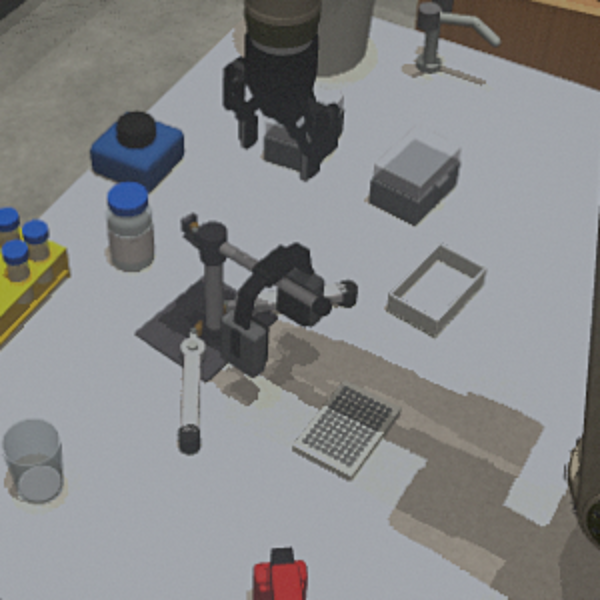

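The muff hangs over the arm (crop around (270,310)), one cup each side, gripper clear. One last tilt check, then hand in.

Run:
```python
from h import *
t=[]
for i in range(4):
    f=grab_frame("side"); P=cloud(f); x,y,z=np.moveaxis(P,-1,0)
    B=P[(z>195)&(z<212)&(abs(x-506)<35)&(abs(y-66)<26)]
    c=np.linalg.lstsq(np.c_[B[:,:2]-[506,66],np.ones(len(B))],B[:,2],rcond=None)[0]; t.append(c.round(3).tolist())
print(t)
if max(np.hypot(*c[:2]) for c in t)<0.25: print(close_job())
```

```text
[[0.052, -0.013, 202.147], [0.045, -0.031, 202.359], [0.063, -0.021, 201.947], [0.035, -0.018, 202.004]]
the job is handed in; nothing more can be done
None
```

The stand is set up, with both feet and the hanger arm clicked home. The ear defenders hang level and still over the arm, one cup each side, and the job was handed in at about 26 s. No verdict came back, and no bystander contact was seen.

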